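# Load the label unwinder and hold its tension arm open for threading

### The arm

A 6-joint arm with a two-finger parallel gripper is mounted at the origin on a cart in front of the work surface, level with it; the furniture and walls round the work are solid. World frame = base frame: x ahead of the robot, y to its left, z up, the work surface at z = 0. Lengths are in m, angles in rad, forces in N, time in s.
With the tool pointing down it reaches from about 0.35 to 0.85 m from the base axis. Payload 8.1 kg.
Tool frame: the origin (TCP) lies between the finger pads; the fingertips stand bot.nose_length ahead of it and the grasp point (between the pads) lies 6 mm ahead of it (bot.nose_length is the distance from the TCP to the fingertips, in m); z points along the fingers, y is the line along which they close (so a half turn about z gives the same grasp; the last joint's range is limited). The gripper opens to 93 mm and grips with 3 to 60 N. Pads are 15 mm wide; open, the fingers measure 128 mm over their backs; the gripper's body (75 mm by 188 mm) begins 65 mm behind the grasp point.
Start: joints at [1.19, 0.13, 1.488, -0, 1.523, -0.085], TCP at [0.175, 0.574, 0.244] pointing down, gripper open.
Joint ranges: [-2.96, 2.96], [-0.89, 2.26], [0.02, 2.5], [-1.34, 4.48], [0, 2.73], [-2.66, 2.66]. Speed limits (rad/s): [2.39, 2.39, 2.79, 3.14, 3.14, 3.14].

### API

Orientations are given as a rotation vector (axis times angle).
In Python, from workcell import bot gives the robot as it stands.
- The arm moves only by the shell command python3 nudge.py 'ROWS' [OPENING]. ROWS is one flat JSON list of numbers that holds 1 to 5 rows one after another, with no inner brackets; each row has 6 numbers: dx, dy, dz in fractions of the full range, 1 being 0.4 m, then a rotation vector rx, ry, rz in shares of 2 pi rad (1.0 is 2 pi rad); each row is the pose to reach, as a shift and turn from the pose commanded when the command began, along the tool's axes at that moment; what a row does not reach only later rows make up. A row lasts 1/8 s, in which the tool goes at most 0.0625 m and 0.188 rad, less where a joint would pass 70% of its speed; a pose out of reach is approached as far as the arm can. OPENING is the opening from 0.0 (shut) to 1.0 (fully open), set as the command begins (- or left out keeps the last). The fingers move at their own pace and stop on an object; the grip force is fixed at half the most. Time passes only in rows, so rows that do not move let the fingers close. It prints the time, the measured TCP pose, the force, the opening and the grip force at its end. No shift or turn number may pass 1 either way. Input that does not fit is refused with a message, and nothing moves.
- bot.sense(): the state, without advancing time (a new reading comes with each control period).
- bot.capture(name): name is "scene" or "top" or "wrist"; returns a dict with "image" (400x640x3 uint8, red, green, blue), "fovy" (degrees; the focal length in pixels is half the picture's height over the tangent of half this angle, whatever the lens; pixels are square), "cx", "cy" (the principal point, pixels), "T" (4x4, takes a point from camera to world coordinates). Camera axes: x right, y down, z forward; pixel columns grow to the right and rows downward; lengths in m; the calibration is good to about 2 mm. The wrist camera is an equidistant fisheye: a pixel r from the principal point sees the ray r / f radians off the axis. A picture is of the moment at which its call begins. There is no depth.
- bot.sign_off(): hands the job in; it is judged then, once.
The state is a dict: "clock": time; "q": joint angles; "joint_vel": joint speeds; "effort": joint torques, N m; "ee_pos": TCP position; "ee_rot": TCP orientation; "force": force on the tool from outside, world axes, zero at the start; "wrist_torque": the same for the moment, N m; "opening": opening from 0.0 (shut) to 1.0 (fully open); "finger_force": force on a finger pad.
Only numpy, scipy, OpenCV 4.12 (cv2) and the standard library are available. Lean on these libraries where they do the work, as an engineer would, in place of code of your own. Each camera call takes 0.05 s, during which the arm holds its last target. There are 200 camera calls.

### The job

Put the small label roll on the unwinder: lower it over the spindle until it lies flat on the turntable, without dropping it, and let go of it. Then take the sprung tension arm by its guide roller, swing it away from the label roll against its spring right up to its stop, and finish while still holding it there, so that I can thread the labels; never let it snap back. Leave the big label roll, the box cutter and the marker where they are.

Things in the scene. Friction and masses are not known exactly. Their poses are not given: they have to be found in the camera images.
- small_label_roll: The smaller of the two white label rolls: paper wound on a brown cardboard core, open right through. Outside diameter 62 mm, height 36 mm, bore 25.8 mm, about 0.1 kg. It stands on its flat end on the worktop. Origin: centre of its underside; z up along its axis. It looks the same either way up and at any yaw.
- unwinder: Label unwinder: heavy grey base plate 180 (x) by 280 mm (y), upper face 17 mm above the worktop; it does not slide. At its +y end an aluminium turntable with black spindle, at its -y end the tension arm's pivot; a fixed guide post, 21 mm diameter, 69 mm high, at x 72, y 4 mm. Nothing on it is higher than 84 mm above the worktop. Origin: centre of the underside, z up.
- spindle_seat (a point): The point on the spindle's axis at the upper face of the turntable, 25 mm above the worktop, where the centre of the roll's underside comes to rest. The turntable is 110 mm in diameter and turns freely with slight friction. Axes as the unwinder's.
- spindle_tip (a point): Top of the spindle, 40 mm above the turntable (65 mm above the worktop). The spindle is 22 mm in diameter for 28 mm, then narrows over the last 12 mm to 11 mm at the tip; it stands 4 mm proud of a seated roll.
- tension_arm (a joint): Angle of the tension arm in rad, positive anticlockwise seen from above: 0 at rest against its pin near the label roll, 1.0 at its stop, wound up away from the label roll. A torsion spring drives it back towards 0 with 0.24 N m at 0 and 0.64 N m at the stop (2.3 to 6.1 N at the roller); left alone it snaps back fast.
- pivot_axis (a point): Point on the upright pivot axis of the tension arm, at the height of the arm's underside (34 mm above the worktop). Axes as the unwinder's.
- roller_grip (a point): Point on the axis of the guide roller at the far end of the tension arm, 105 mm from the pivot axis and 68 mm above the worktop: the height to take the roller. It moves with the arm; its x axis points from the pivot outwards along the arm.
- guide_roller: Guide roller: white upright barrel 20 mm in diameter, from 46 to 84 mm above the worktop, over a black flange of 28 mm diameter; it spins freely at the end of the arm. Under it the flat steel arm, 15 mm wide, upper face 41 mm above the worktop. Origin: on its axis at the flange's underside, 43 mm above the worktop.
- big_label_roll: The bigger white label roll, 83 mm in diameter and 56 mm high, standing on its end; a bystander. Origin: centre of its underside.
- cutter: Yellow box cutter, 21 x 156 x 20 mm, lying along its y; a bystander. Origin: centre of its underside.
- marker: Marker pen, 20 x 138 x 20 mm, lying along its y; a bystander. Origin: near the centre of its underside.

How it is judged:
By the outcome, as a careful person would: the job done as asked, in the order asked, and still so for the second after the job is handed in, while the arm keeps its last pose, push and grip.
It also fails if it takes over 54 s, if anything falls off the work surface, if the arm or the gripper's body presses on something with over 40 N, if the wrist force passes 120 N, or if a joint passes its speed limit or range.

## Working session

There is one attempt and no reset: what is moved stays moved. The work goes in short steps, Python scripts to look and compute and a shell command to move; the robot and the scene stay as the last step left them, time stands still between calls to the robot, and variables do not carry over. Pictures are saved under pics/ and viewed, at most 10 in all, crops included, and the job is handed in when it is done.

```bash
ls; mkdir -p pics; python3 - <<'E'
from workcell import bot
import cv2,numpy as np
s=bot.sense();print(s['clock'],s['ee_pos'],s['ee_rot'],bot.nose_length)
for n in("scene","top"):
    c=bot.capture(n);cv2.imwrite(f'pics/{n}0.png',c['image'][:,:,::-1]);np.savez(f'pics/{n}0.npz',**c);print(n,c['fovy'],c['cx'],c['cy'],np.round(c['T'],3).tolist())
E
```

```text
nudge.py
pics
workcell.py
0.0 [0.17465803 0.57346981 0.24259359] [-4.62825427e-01 -3.10686983e+00  2.81761037e-03] 0.025
scene 45.34522110665406 326.9160990185071 196.40259269797704 [[-0.691, -0.38, 0.614, -0.372], [-0.722, 0.38, -0.578, 0.932], [-0.014, -0.843, -0.537, 0.9], [0.0, 0.0, 0.0, 1.0]]
top 50.00671351860085 315.73807704887497 202.33437201006097 [[0.027, -0.997, 0.07, 0.456], [-0.999, -0.026, 0.022, 0.027], [-0.02, -0.07, -0.997, 1.339], [0.0, 0.0, 0.0, 1.0]]
```

View pics/top0.png

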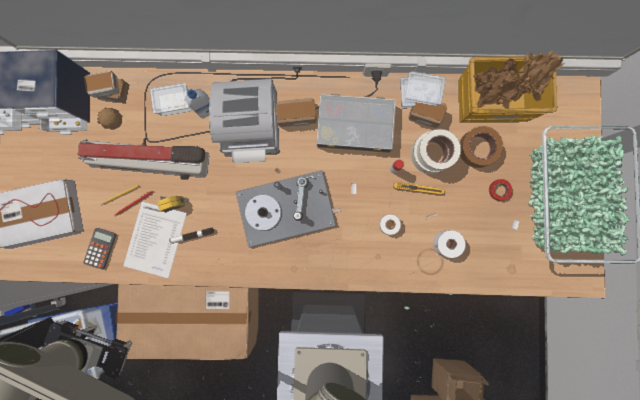

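View pics/scene0.png

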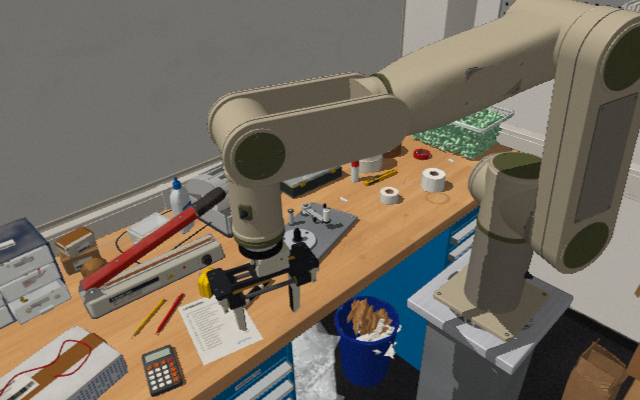

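The top view shows the spindle near (263,211), the tension arm near (300,200), the small roll at (390,225) and the big roll at (451,244). I'll zoom in and measure.

```bash
cat > h.py <<'E'
import numpy as np,cv2
def ray(c,u,v):
    f=200/np.tan(np.radians(float(c['fovy'])/2));x=(u-float(c['cx']))/f;y=(v-float(c['cy']))/f
    return c['T'][:3,:3]@np.array([x,y,1.])
def fray(c,u,v):
    f=200/np.tan(np.radians(float(c['fovy'])/2));d=np.array([u-float(c['cx']),v-float(c['cy'])]);r=np.hypot(*d)+1e-9;a=r/f
    return c['T'][:3,:3]@np.r_[d/r*np.sin(a),np.cos(a)]
def plane(c,u,v,z,r=ray):
    d=r(c,u,v);o=c['T'][:3,3];return o+d*(z-o[2])/d[2]
def proj(c,p,fish=False):
    f=200/np.tan(np.radians(float(c['fovy'])/2));q=c['T'][:3,:3].T@(np.asarray(p)-c['T'][:3,3])
    if fish:
        r=np.hypot(q[0],q[1]);a=np.arctan2(r,q[2]);k=f*a/(r+1e-9)
    else:k=f/q[2]
    return np.array([q[0]*k+float(c['cx']),q[1]*k+float(c['cy'])])
E
python3 - <<'E'
from h import *
c=np.load('pics/top0.npz');im=c['image'][:,:,::-1]
a=cv2.resize(im[160:260,225:345],None,fx=5,fy=5,interpolation=cv2.INTER_CUBIC)
b=cv2.resize(im[205:265,370:480],None,fx=5,fy=5,interpolation=cv2.INTER_CUBIC)
b=cv2.copyMakeBorder(b,0,0,0,50,cv2.BORDER_CONSTANT)
cv2.imwrite('pics/zoom.png',a)
hsv=cv2.cvtColor(im,cv2.COLOR_BGR2HSV)
m=((hsv[...,1]<40)&(hsv[...,2]>150)).astype(np.uint8)
n,l,st,ce=cv2.connectedComponentsWithStats(m[150:270,220:480])
for i in range(1,n):
    if st[i,4]>60:print(st[i]+[220,150,0,0,0],ce[i]+[220,150])
for z,u,v in((.036,390.5,225),(.025,263,211)):print(plane(c,u,v,z))
E
```

```text
[223 150  43  13 423] [247.09456265 155.43971631]
[411 150  50  22 480] [433.68541667 159.6125    ]
[294 177  12  42 192] [299.19270833 198.67708333]
[245 194  35  36 881] [261.90351873 211.68331442]
[379 215  22  20 262] [389.63358779 224.48091603]
[433 230  33  28 596] [449.66275168 243.22818792]
[ 0.48452149 -0.17222593  0.036     ]
[0.51729228 0.21742669 0.025     ]
```

View pics/zoom.png

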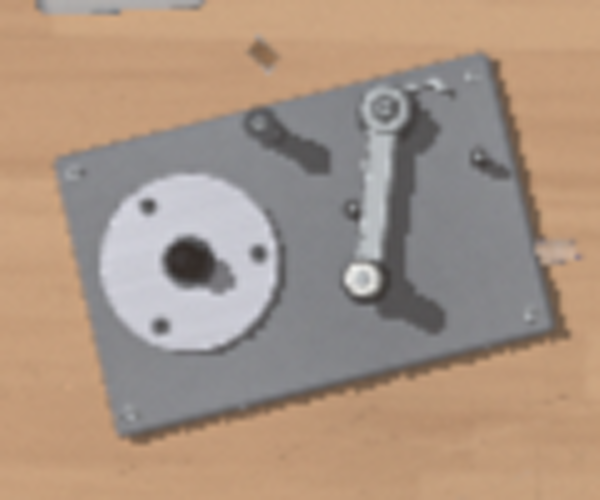

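The zoom shows the turntable centre near (263,212), the pivot at (302,181), the roller at (297.6,216), the guide post at (277,184) and the stop at (321,191). Anticlockwise moves the roller to the right in the image. Next I'll get precise numbers.

```bash
python3 - <<'E'
from h import *
c=np.load('pics/top0.npz');im=c['image'][:,:,::-1]
hsv=cv2.cvtColor(im,cv2.COLOR_BGR2HSV)
m=((hsv[...,1]<45)&(hsv[...,2]>150)).astype(np.uint8)
def ell(x0,y0,x1,y1):
    s=np.zeros_like(m);s[y0:y1,x0:x1]=m[y0:y1,x0:x1]
    k=max(cv2.findContours(s,cv2.RETR_EXTERNAL,cv2.CHAIN_APPROX_NONE)[0],key=cv2.contourArea)
    return cv2.fitEllipse(cv2.convexHull(k))
e=ell(243,190,284,232);print('tt',e);S=plane(c,*e[0],.025);print(S)
e=ell(375,210,405,240);print('small',e);print(plane(c,*e[0],.036))
e=ell(425,225,475,262);print('big',e);print(plane(c,*e[0],.056))
P=plane(c,302,181.4,.05);R=plane(c,297.6,215.8,.084);G=plane(c,277.4,184.4,.069)
print('P',P,'R',R,'G',G,np.linalg.norm((P-R)[:2]),np.linalg.norm((S-R)[:2]))
cor=[np.array([225,160])+np.array(p)/5 for p in((55,160),(487,55),(550,330),(120,435))]
Q=np.array([plane(c,*p,.017) for p in cor]);print(Q)
d=Q[0]-Q[1];print('len',np.linalg.norm(d),np.linalg.norm(Q[1]-Q[2]),'yaw',np.arctan2(-d[0],d[1]),Q.mean(0))
E
```

```text
tt ((262.16241455078125, 211.81983947753906), (35.39896774291992, 36.254066467285156), 23.80577278137207)
[0.51470248 0.21991805 0.025     ]
small ((389.7320556640625, 224.33078002929688), (20.14195442199707, 21.545446395874023), 95.28585052490234)
[ 0.4864813  -0.16988115  0.036     ]
big ((449.3289794921875, 243.31834411621094), (27.130292892456055, 32.586204528808594), 102.05471801757812)
[ 0.43456348 -0.34354561  0.056     ]
P [0.60883832 0.09872034 0.05      ] R [0.50313561 0.10675006 0.084     ] G [0.5957719  0.17083435 0.069     ] 0.10600725984811593 0.11375758113970787
[[ 0.57454184  0.30481101  0.017     ]
 [ 0.6467942   0.03811338  0.017     ]
 [ 0.47730333 -0.00507184  0.017     ]
 [ 0.40567671  0.25780565  0.017     ]]
len 0.2763114698912693 0.17490603254268472 yaw 0.26456438965778073 [0.52607902 0.14891455 0.017     ]
```

```bash
cat >> h.py <<'E'
from scipy.spatial.transform import Rotation as Ro
def to(s,target,rz=None):
    R=Ro.from_rotvec(s['ee_rot']).as_matrix();print('t',s['clock'],'pos',np.round(s['ee_pos'],4),'x',np.round(R[:,0],3),'y',np.round(R[:,1],3),'z',np.round(R[:,2],3))
    print('delta tool',np.round(R.T@(np.array(target)-s['ee_pos']),4))
E
python3 - <<'E'
from h import *
from workcell import bot
to(bot.sense(),[.5,.2,.24]);to(bot.sense(),[.487,-.17,.2])
E
```

```text
t 0.1 pos [0.1747 0.5735 0.2427] x [-0.957  0.292  0.   ] y [ 0.292  0.957 -0.002] z [-0.001 -0.002 -1.   ]
delta tool [-0.42   -0.2624  0.0031]
t 0.1 pos [0.1747 0.5735 0.2427] x [-0.957  0.292  0.   ] y [ 0.292  0.957 -0.002] z [-0.001 -0.002 -1.   ]
delta tool [-0.5155 -0.6201  0.0437]
```

The manual's scale: shifts go in shares of 0.4 m and turns go in shares of 2 pi rad. Converting my numbers, -0.25 m / 0.4 = -0.625, -0.2 m / 0.4 = -0.5.

```bash
python3 nudge.py '[-0.125, -0.075, 0, 0, 0, 0, -0.25, -0.15, 0, 0, 0, 0, -0.375, -0.225, 0, 0, 0, 0, -0.5, -0.3, 0, 0, 0, 0, -0.625, -0.375, 0, 0, 0, 0]' 1.0; python3 nudge.py '[-0.125, -0.075, 0, 0, 0, 0, -0.25, -0.15, 0, 0, 0, 0, -0.375, -0.225, 0, 0, 0, 0, -0.425, -0.28, 0, 0, 0, 0, -0.425, -0.28, 0, 0, 0, 0]'; python3 - <<'E'
from h import *
from workcell import bot
c=bot.capture('wrist');np.savez('pics/w1.npz',**c);cv2.imwrite('pics/w1.png',c['image'][:,:,::-1])
s=bot.sense();to(s,[.487,-.17,.15]);print(c['fovy'],np.round(c['T'],3).tolist())
for p in((.5147,.22,.025),(.504,.1078,.084),(.61,.1,.05)):print(proj(c,p,True))
E
```

```text
clock: 0.72
ee_pos: [0.3711, 0.356, 0.2433]
ee_rot: [-0.463, -3.107, 0.0]
force: [0.1, 0.3, 0.4]
opening: 0.998
finger_force: 0.0
clock: 1.35
ee_pos: [0.5008, 0.199, 0.243]
ee_rot: [-0.468, -3.106, 0.001]
force: [-0.5, 0.1, 0.6]
opening: 1.002
finger_force: 0.0
t 1.4 pos [0.5002 0.2003 0.2431] x [-0.956  0.294  0.001] y [ 0.294  0.956 -0.   ] z [-0.001  0.    -1.   ]
delta tool [-0.0961 -0.3578  0.0931]
65.70646984690485 [[0.295, 0.926, 0.236, 0.436], [0.955, -0.286, -0.074, 0.219], [-0.001, 0.247, -0.969, 0.385], [0.0, 0.0, 0.0, 1.0]]
[341.64131142 185.01978861]
[238.85602273 218.32204113]
[271.58231143 288.35090378]
```

View pics/w1.png

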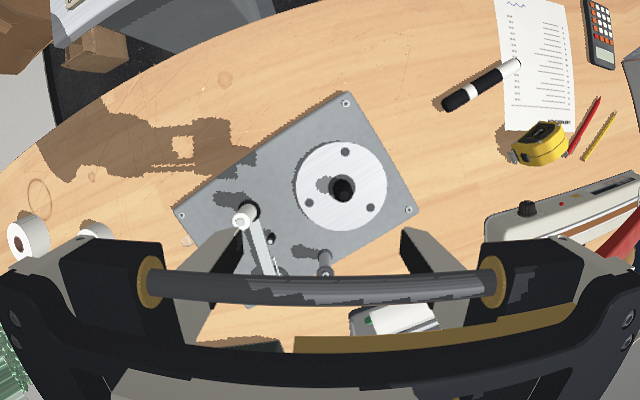

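The wrist view shows the turntable at about (341,186), matching the prediction, and the roller top at about (242,215). I'll fit the turntable rim on its plane and move over to the small roll.

To row units: -0.3 m / 0.4 = -0.75, -0.24 m / 0.4 = -0.6.

```bash
cat >> h.py <<'E'
def circ(c,box,z,fish=True,sat=45,val=150):
    """bright blob in box -> hull on plane z -> least-squares circle"""
    x0,y0,x1,y1=box;hsv=cv2.cvtColor(c['image'],cv2.COLOR_RGB2HSV)
    s=np.zeros(hsv.shape[:2],np.uint8);s[y0:y1,x0:x1]=((hsv[...,1]<sat)&(hsv[...,2]>val))[y0:y1,x0:x1]
    k=max(cv2.findContours(s,cv2.RETR_EXTERNAL,cv2.CHAIN_APPROX_NONE)[0],key=cv2.contourArea)
    k=cv2.convexHull(k)[:,0];p=np.array([plane(c,*q,z,fray if fish else ray)[:2] for q in k])
    for _ in range(3):
        A=np.c_[2*p,np.ones(len(p))];a=np.linalg.lstsq(A,(p**2).sum(1),rcond=None)[0];r=np.sqrt(a[2]+a[:2]@a[:2])
        e=np.abs(np.hypot(*(p-a[:2]).T)-r);p=p[e<max(2.*np.median(e),5e-4)]
    return np.round(a[:2],4),round(r,4),k.min(0),k.max(0),round(e.max(),4)
E
python3 - <<'E'
from h import *
c=np.load('pics/w1.npz')
for v in(150,175,190):print(circ(c,(285,130,395,240),.025,True,45,v))
print(plane(c,242,214,.084,fray))
E
python3 nudge.py '[-0.04, -0.15, 0.0375, 0, 0, 0, -0.08, -0.3, 0.075, 0, 0, 0, -0.12, -0.45, 0.1125, 0, 0, 0, -0.16, -0.6, 0.15, 0, 0, 0, -0.2, -0.75, 0.1875, 0, 0, 0]'; python3 nudge.py '[-0.04, -0.145, 0.0375, 0, 0, 0, -0.04, -0.145, 0.0375, 0, 0, 0]'; python3 - <<'E'
from h import *
from workcell import bot
c=bot.capture('wrist');np.savez('pics/w2.npz',**c);cv2.imwrite('pics/w2.png',c['image'][:,:,::-1])
s=bot.sense();to(s,[.487,-.17,.031])
print(proj(c,(.487,-.17,.036),True))
E
```

```text
(array([0.515 , 0.2041]), np.float64(0.0852), array([285, 130], dtype=int32), array([394, 239], dtype=int32), np.float64(0.0025))
(array([0.5175, 0.2194]), np.float64(0.055), array([296, 141], dtype=int32), array([387, 239], dtype=int32), np.float64(0.0003))
(array([0.5175, 0.2193]), np.float64(0.0548), array([296, 142], dtype=int32), array([387, 230], dtype=int32), np.float64(0.0005))
[0.50056675 0.1128292  0.084     ]
clock: 2.02
ee_pos: [0.4894, -0.1028, 0.17]
ee_rot: [0.46, 3.107, 0.001]
force: [0.5, -0.5, -0.1]
opening: 1.003
finger_force: 0.0
clock: 2.28
ee_pos: [0.4868, -0.1647, 0.1538]
ee_rot: [-0.468, -3.104, -0.0]
force: [0.6, 0.1, 1.1]
opening: 1.005
finger_force: 0.0
t 2.325 pos [ 0.4874 -0.1629  0.1544] x [-0.956  0.294  0.002] y [0.294 0.956 0.001] z [-0.001  0.001 -1.   ]
delta tool [-0.0019 -0.007   0.1234]
[315.45430189 202.81433384]
```

View pics/w2.png

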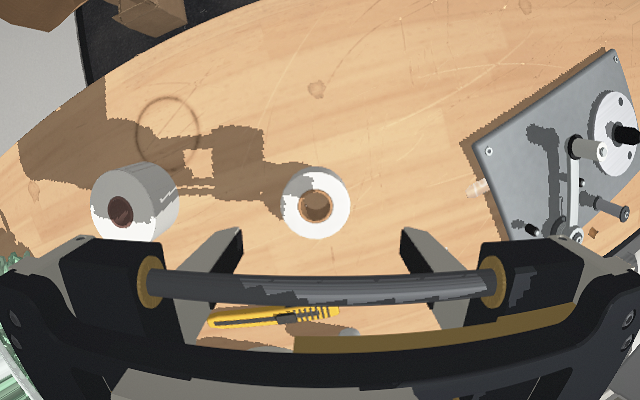

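The roll is at about (316,203), within a pixel of the prediction. I'll fit its rim.

```bash
python3 - <<'E'
from h import *
c=np.load('pics/w2.npz')
for s,v in((45,150),(60,60),(45,90),(45,200)):print(circ(c,(265,155,370,245),.036,True,s,v))
E
```

```text
(array([ 0.4896, -0.1712]), np.float64(0.0305), array([280, 171], dtype=int32), array([349, 238], dtype=int32), np.float64(0.0012))
(array([ 0.4874, -0.1707]), np.float64(0.0321), array([280, 166], dtype=int32), array([350, 238], dtype=int32), np.float64(0.0013))
(array([ 0.4878, -0.171 ]), np.float64(0.0317), array([280, 166], dtype=int32), array([349, 238], dtype=int32), np.float64(0.0009))
(array([ 0.4897, -0.1712]), np.float64(0.0304), array([283, 172], dtype=int32), array([349, 238], dtype=int32), np.float64(0.0003))
```

To row units: 0.122 m / 0.4 = 0.305, -0.0073 m / 0.4 = -0.0183.

```bash
python3 nudge.py '[-0.01, -0.0183, 0.1, 0, 0, 0, -0.01, -0.0183, 0.2, 0, 0, 0, -0.01, -0.0183, 0.2625, 0, 0, 0, -0.01, -0.0183, 0.305, 0, 0, 0, -0.01, -0.0183, 0.305, 0, 0, 0]'; python3 nudge.py '[0, 0, 0, 0, 0, 0, 0, 0, 0, 0, 0, 0, 0, 0, 0, 0, 0, 0, 0, 0, 0, 0, 0, 0, 0, 0, 0, 0, 0, 0]' 0.55;python3 nudge.py '[0, 0, 0, 0, 0, 0, 0, 0, 0, 0, 0, 0, 0, 0, 0, 0, 0, 0]' 0.4; python3 - <<'E'
from h import *
from workcell import bot
to(bot.sense(),[.489,-.171,.031])
E
```

```text
clock: 2.95
ee_pos: [0.4893, -0.1693, 0.0325]
ee_rot: [-0.46, -3.106, -0.001]
force: [-0.3, 0.5, 0.4]
opening: 1.003
finger_force: 0.0
clock: 3.58
ee_pos: [0.4901, -0.1713, 0.0339]
ee_rot: [0.463, 3.106, -0.0]
force: [-0.6, 0.3, 4.8]
opening: 0.668
finger_force: 30.0
clock: 3.95
ee_pos: [0.4901, -0.1713, 0.0339]
ee_rot: [0.463, 3.106, -0.001]
force: [-1.6, -0.5, 6.0]
opening: 0.663
finger_force: 30.0
t 3.95 pos [ 0.4901 -0.1713  0.0339] x [-0.957  0.292 -0.001] y [ 0.292  0.957 -0.   ] z [ 0.001 -0.    -1.   ]
delta tool [ 0.0011 -0.0001  0.0029]
```

To row units: -0.13 m / 0.4 = -0.325, -0.1 m / 0.4 = -0.25.

```bash
python3 nudge.py '[0, 0, -0.05, 0, 0, 0, 0, 0, -0.15, 0, 0, 0, 0, 0, -0.25, 0, 0, 0, 0, 0, -0.325, 0, 0, 0, 0, 0, -0.325, 0, 0, 0]' ; python3 - <<'E'
from h import *
from workcell import bot
s=bot.sense();to(s,[.5175,.2194,.163]);print(s['force'],s['opening'])
c=bot.capture('wrist');np.savez('pics/w3.npz',**c);cv2.imwrite('pics/w3.png',c['image'][:,:,::-1])
E
```

```text
clock: 4.58
ee_pos: [0.4912, -0.1717, 0.1658]
ee_rot: [0.462, 3.103, -0.002]
force: [0.1, -0.1, -1.6]
opening: 0.667
finger_force: 30.0
t 4.575 pos [ 0.4912 -0.1717  0.1658] x [-0.957  0.292 -0.005] y [ 0.292  0.957 -0.001] z [ 0.004 -0.002 -1.   ]
delta tool [0.0889 0.3818 0.0021]
[ 0.06501615 -0.08722997 -1.6088502 ] 0.6673530816262407
```

View pics/w3.png

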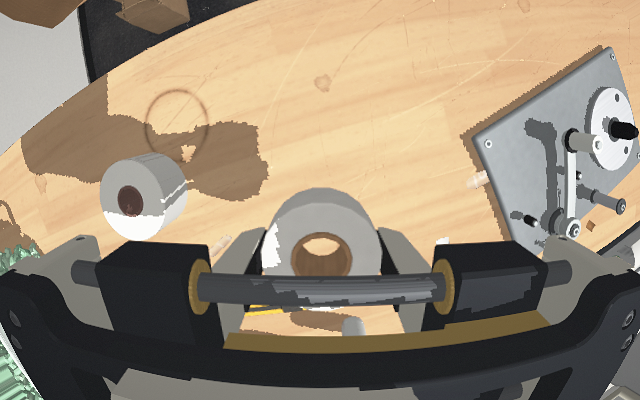

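The roll is held between the pads, with its core ring visible at (291–350, 232+). I'll fit the upper arc of the core at the top plane to find where the roll's centre sits in the hand.

```bash
python3 - <<'E'
from h import *
c=np.load('pics/w3.npz');hsv=cv2.cvtColor(c['image'],cv2.COLOR_RGB2HSV)
tcp=np.array([.4912,-.1717]);ex=np.array([-.957,.292]);ey=np.array([.292,.957])
m=(hsv[...,1]>60).astype(np.uint8)
from scipy.optimize import least_squares
for z in(.164,.168):
  pts=[]
  for u in range(293,349,2):
    col=np.where(m[215:272,u]>0)[0]
    if len(col):pts.append((u,215+col[0]-.5))
  p=np.array([plane(c,*q,z,fray)[:2] for q in pts])
  for rr in(None,):
    f=least_squares(lambda a:np.hypot(*(p-a[:2]).T)-a[2],[*p.mean(0),.015],loss='soft_l1',f_scale=5e-4)
    d=f.x[:2]-tcp;print(z,f.x,'in tool',d@ex,d@ey,np.abs(f.fun).max())
print(pts[::3])
# outer silhouette
mm=(hsv[...,1]<50).astype(np.uint8)
pts=[]
for u in range(285,358,3):
    col=np.where(mm[180:240,u]>0)[0];pts.append((u,180+col[0]-.5))
for z in(.132,.168):
  p=np.array([plane(c,*q,z,fray)[:2] for q in pts])
  f=least_squares(lambda a:np.hypot(*(p-a[:2]).T)-.031,[*tcp]);d=f.x-tcp;print('outer',z,'tool',d@ex,d@ey,np.abs(f.fun).max())
E
```

```text
0.164 [ 0.49191223 -0.1721099   0.01538953] in tool -0.0008012902345368978 -0.00018430287308613565 0.0003411765197707962
0.168 [ 0.49005455 -0.17153832  0.01495979] in tool 0.001143409083437591 -0.00017974743687055849 0.0003317898434150191
[(293, np.float64(248.5)), (299, np.float64(239.5)), (305, np.float64(235.5)), (311, np.float64(233.5)), (317, np.float64(231.5)), (323, np.float64(231.5)), (329, np.float64(232.5)), (335, np.float64(234.5)), (341, np.float64(238.5)), (347, np.float64(244.5))]
outer 0.132 tool -0.0011118173463182778 -0.00010973591346194338 0.00028001822408550703
outer 0.168 tool 0.006418352068265246 -6.54159938320621e-05 0.001101351436099466
```

To row units: 0.266 m / 0.4 = 0.665, 0.21 m / 0.4 = 0.525.

```bash
python3 nudge.py '[0.025, 0.11, 0, 0, 0, 0, 0.0575, 0.245, 0, 0, 0, 0, 0.09, 0.385, 0, 0, 0, 0, 0.1225, 0.525, 0, 0, 0, 0, 0.155, 0.665, 0, 0, 0, 0]';python3 nudge.py '[0.0325, 0.14, 0, 0, 0, 0, 0.0575, 0.25, 0, 0, 0, 0, 0.0675, 0.29, 0, 0, 0, 0, 0.0675, 0.29, 0, 0, 0, 0, 0.0675, 0.29, 0, 0, 0, 0]'; python3 - <<'E'
from h import *
from workcell import bot
s=bot.sense();to(s,[.5175,.2194,.12]);print(s['force'],s['opening'],s['finger_force'])
c=bot.capture('wrist');np.savez('pics/w4.npz',**c)
for v in(175,190):print(circ(c,(240,120,420,232),.025,True,45,v))
print(proj(c,(.5175,.2194,.025),True),proj(c,(.5175,.2194,.065),True))
E
```

```text
clock: 5.25
ee_pos: [0.5064, 0.1032, 0.1607]
ee_rot: [-0.463, -3.104, 0.001]
force: [0.7, 0.1, -1.3]
opening: 0.663
finger_force: 30.0
clock: 5.88
ee_pos: [0.5156, 0.219, 0.1624]
ee_rot: [-0.464, -3.106, 0.002]
force: [-0.1, 0.0, -1.3]
opening: 0.667
finger_force: 30.0
t 5.875 pos [0.5156 0.219  0.1624] x [-0.956  0.292  0.001] y [ 0.292  0.956 -0.001] z [-0.001 -0.001 -1.   ]
delta tool [-0.0017  0.001   0.0424]
[-0.06902644  0.04124151 -1.25591797] 0.6674408652271758 29.99946934171021
(array([0.5176, 0.2194]), np.float64(0.0549), array([266, 138], dtype=int32), array([380, 223], dtype=int32), np.float64(0.0003))
(array([0.5176, 0.2192]), np.float64(0.0547), array([266, 139], dtype=int32), array([380, 222], dtype=int32), np.float64(0.0003))
[322.45112213 197.13966922] [322.60183524 209.18859983]
```

To row units: 0.055 m / 0.4 = 0.1375, -0.0017 m / 0.4 = -0.0043.

```bash
python3 nudge.py '[-0.0043, 0.0025, 0.05, 0, 0, 0, -0.0043, 0.0025, 0.1, 0, 0, 0, -0.0043, 0.0025, 0.1375, 0, 0, 0, -0.0043, 0.0025, 0.1375, 0, 0, 0]';python3 nudge.py '[0, 0, 0.015, 0, 0, 0, 0, 0, 0.03, 0, 0, 0, 0, 0, 0.045, 0, 0, 0, 0, 0, 0.045, 0, 0, 0, 0, 0, 0.045, 0, 0, 0]'; python3 - <<'E'
from h import *
from workcell import bot
s=bot.sense();to(s,[.5175,.2194,.06]);print(s['force'],s['wrist_torque'])
E
```

```text
clock: 6.42
ee_pos: [0.5162, 0.2202, 0.1057]
ee_rot: [-0.463, -3.103, 0.003]
force: [0.4, -0.1, -0.6]
opening: 0.67
finger_force: 30.0
clock: 7.05
ee_pos: [0.5179, 0.2209, 0.0904]
ee_rot: [0.463, 3.107, 0.0]
force: [-0.7, 0.1, -1.2]
opening: 0.668
finger_force: 30.0
t 7.05 pos [0.5179 0.2209 0.0904] x [-0.957  0.291 -0.   ] y [0.291 0.957 0.   ] z [ 0.  0. -1.]
delta tool [-0.     -0.0015  0.0304]
[-0.67686131  0.06432166 -1.18102893] [-0.04178483  0.0167229   0.0238586 ]
```

To row units: 0.012 m / 0.4 = 0.03, 0.009 m / 0.4 = 0.0225.

```bash
python3 nudge.py '[0, -0.0025, 0.0075, 0, 0, 0, 0, -0.0025, 0.015, 0, 0, 0, 0, -0.0025, 0.0225, 0, 0, 0, 0, -0.0025, 0.03, 0, 0, 0, 0, -0.0025, 0.03, 0, 0, 0]';python3 - <<'E'
from h import *
from workcell import bot
s=bot.sense();to(s,[.5175,.2194,.06]);print(s['force'],s['wrist_torque'])
E
```

```text
clock: 7.68
ee_pos: [0.5172, 0.2198, 0.0778]
ee_rot: [-0.463, -3.107, 0.0]
force: [0.5, 0.0, -1.8]
opening: 0.662
finger_force: 30.0
t 7.675 pos [0.5172 0.2198 0.0778] x [-0.957  0.292  0.001] y [ 0.292  0.957 -0.   ] z [-0.001 -0.    -1.   ]
delta tool [-0.0004 -0.0003  0.0178]
[ 0.49514527  0.04209494 -1.79407609] [ 0.03594598 -0.03235329  0.03045185]
```

Past the taper (roll bottom at about 44 mm) with no contact forces. Continuing down.

To row units: 0.015 m / 0.4 = 0.0375, 0.012 m / 0.4 = 0.03.

```bash
python3 nudge.py '[0, 0, 0.01, 0, 0, 0, 0, 0, 0.02, 0, 0, 0, 0, 0, 0.03, 0, 0, 0, 0, 0, 0.0375, 0, 0, 0, 0, 0, 0.0375, 0, 0, 0]';python3 nudge.py '[0, 0, 0.0025, 0, 0, 0, 0, 0, 0.005, 0, 0, 0, 0, 0, 0.0075, 0, 0, 0, 0, 0, 0.0075, 0, 0, 0]'; python3 - <<'E'
from workcell import bot
s=bot.sense();print(s['ee_pos'],s['force'],s['wrist_torque'])
E
```

```text
clock: 8.3
ee_pos: [0.5172, 0.2198, 0.0629]
ee_rot: [-0.463, -3.107, 0.001]
force: [0.9, 0.2, -1.4]
opening: 0.663
finger_force: 30.0
clock: 8.8
ee_pos: [0.5175, 0.2199, 0.0602]
ee_rot: [-0.463, -3.107, 0.0]
force: [-0.4, -0.2, -1.4]
opening: 0.664
finger_force: 30.0
[0.5174542  0.21986048 0.06018609] [-0.41151956 -0.22074196 -1.35979249] [-0.04674417  0.01490054  0.04812717]
```

To row units: 0.001 m / 0.4 = 0.0025.

```bash
python3 nudge.py '[0, 0, 0.0025, 0, 0, 0, 0, 0, 0.0025, 0, 0, 0]' | egrep 'pos|force';python3 nudge.py '[0, 0, 0.0025, 0, 0, 0, 0, 0, 0.0025, 0, 0, 0]'| egrep 'pos|force'
```

```text
ee_pos: [0.5175, 0.2199, 0.0592]
force: [-0.1, -0.6, -0.9]
finger_force: 30.0
ee_pos: [0.5176, 0.2199, 0.059]
force: [-2.8, -1.2, 5.1]
finger_force: 30.0
```

Contact came at the predicted height (0.059 m), so the roll is seated. Releasing and backing off.

To row units: -0.14 m / 0.4 = -0.35, -0.1 m / 0.4 = -0.25.

```bash
python3 nudge.py '[0, 0, 0, 0, 0, 0, 0, 0, 0, 0, 0, 0, 0, 0, 0, 0, 0, 0, 0, 0, 0, 0, 0, 0]' 0.9;python3 nudge.py '[0, 0, -0.0375, 0, 0, 0, 0, 0, -0.125, 0, 0, 0, 0, 0, -0.25, 0, 0, 0, 0, 0, -0.35, 0, 0, 0, 0, 0, -0.35, 0, 0, 0]'; python3 - <<'E'
from h import *
from workcell import bot
s=bot.sense();to(s,[.503,.109,.12])
c=bot.capture('wrist');np.savez('pics/w5.npz',**c);cv2.imwrite('pics/w5.png',cv2.resize(c['image'][110:290,180:420,::-1],None,fx=3,fy=3))
for v in(150,190):print(circ(c,(240,120,420,232),.061,True,45,v))
E
```

```text
clock: 9.8
ee_pos: [0.5175, 0.2199, 0.0582]
ee_rot: [-0.463, -3.107, 0.0]
force: [-0.7, 0.1, 0.5]
opening: 0.898
finger_force: 0.0
clock: 10.42
ee_pos: [0.5202, 0.2208, 0.2043]
ee_rot: [0.462, 3.099, 0.006]
force: [0.7, 0.8, -0.8]
opening: 0.898
finger_force: 0.0
t 10.425 pos [0.5202 0.2208 0.2043] x [-0.957  0.291 -0.008] y [0.291 0.957 0.005] z [ 0.009  0.003 -1.   ]
delta tool [-0.0155 -0.1124  0.0838]
(array([0.5181, 0.2155]), np.float64(0.0819), array([240, 120], dtype=int32), array([406, 231], dtype=int32), np.float64(0.013))
(array([0.5104, 0.2215]), np.float64(0.0485), array([267, 131], dtype=int32), array([369, 231], dtype=int32), np.float64(0.0004))
```

View pics/w5.png

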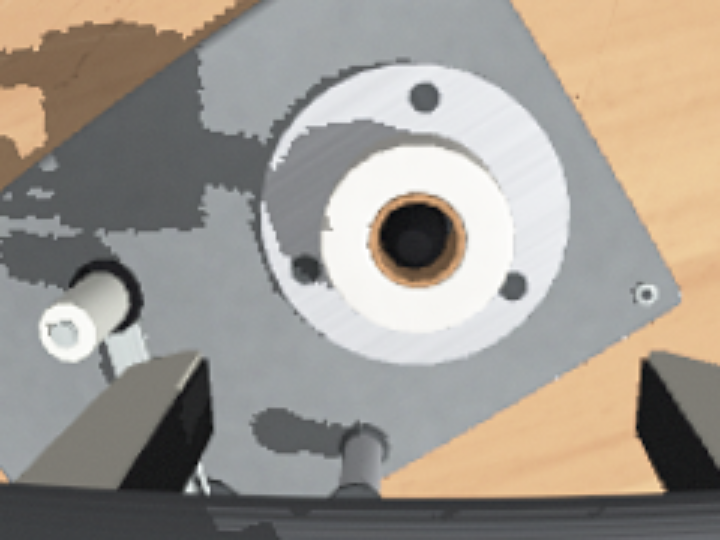

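The roll lies flat and concentric on the spindle, and the tension arm is still at rest with its roller top at about pixel (202,220). Computing the roller grasp.

```bash
python3 - <<'E'
from h import *
from workcell import bot
s=bot.sense();c=np.load('pics/w5.npz');print('q',np.round(s['q'],2))
hsv=cv2.cvtColor(c['image'],cv2.COLOR_RGB2HSV)
print(plane(c,202.4,220.3,.084,fray))
# unwinder-frame consistency: spindle, pivot from top cam shifted
t=np.load('pics/top0.npz');off=np.array([.5175,.2194])-[.5147,.2199]
for n,u,v,z in(('R',297.2,215.4,.084),('P',301.6,181.0,.05)):print(n,plane(t,u,v,z)[:2]+off)
R=plane(c,202.4,220.3,.084,fray)
to(s,[.504,.109,.13])
E
```

```text
q [ 0.31  0.05  1.65 -0.    1.44 -0.96]
[0.50764463 0.10900097 0.084     ]
R [0.50707669 0.10745841]
P [0.61282559 0.09946736]
t 10.475 pos [0.5189 0.2204 0.2015] x [-0.957  0.291 -0.004] y [0.291 0.957 0.003] z [ 0.005  0.002 -1.   ]
delta tool [-0.0179 -0.1111  0.0712]
```

To row units: -0.1106 m / 0.4 = -0.2765, 0.05 m / 0.4 = 0.125, -0.7 rad / 6.2832 = -0.1114.

```bash
python3 nudge.py '[-0.0125, -0.07, 0.03, 0, 0, -0.0279, -0.0275, -0.1375, 0.0625, 0, 0, -0.0557, -0.04, -0.2075, 0.095, 0, 0, -0.0836, -0.0543, -0.2765, 0.125, 0, 0, -0.1114, -0.0543, -0.2765, 0.125, 0, 0, -0.1114]' 0.5; python3 - <<'E'
from h import *
from workcell import bot
c=bot.capture('wrist');np.savez('pics/w6.npz',**c);cv2.imwrite('pics/w6.png',c['image'][:,:,::-1])
s=bot.sense();to(s,[.5075,.1083,.074]);print(s['opening'],proj(c,(.5075,.1083,.084),True),proj(c,(.5075,.1083,.046),True))
E
```

```text
clock: 11.1
ee_pos: [0.5042, 0.1062, 0.1459]
ee_rot: [0.627, -3.074, -0.0]
force: [-0.3, 0.3, -0.8]
opening: 0.504
finger_force: 0.0
t 11.15 pos [0.5049 0.1073 0.1469] x [-0.921 -0.389  0.003] y [-0.389  0.921  0.001] z [-0.003 -0.    -1.   ]
delta tool [-0.0029 -0.0001  0.0729]
0.5025514245958348 [322.34326488 226.84410799] [322.07973348 211.39395075]
```

View pics/w6.png

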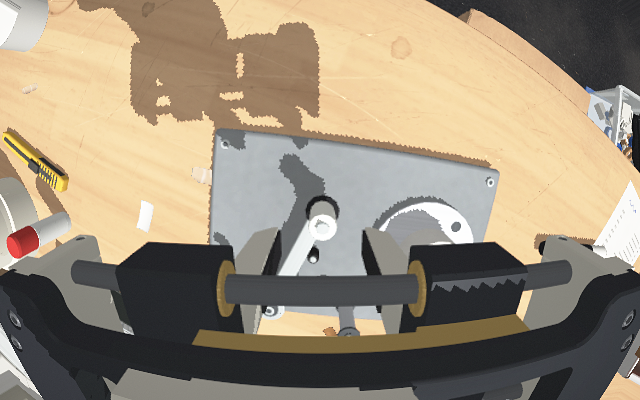

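The roller top at (322,226) matches the prediction. Descending and closing.

To row units: 0.072 m / 0.4 = 0.18, 0.063 m / 0.4 = 0.1575.

```bash
python3 nudge.py '[-0.0075, 0, 0.0625, 0, 0, 0, -0.0075, 0, 0.1125, 0, 0, 0, -0.0075, 0, 0.1575, 0, 0, 0, -0.0075, 0, 0.18, 0, 0, 0, -0.0075, 0, 0.18, 0, 0, 0]' 0.5;python3 nudge.py '[0, 0, 0, 0, 0, 0, 0, 0, 0, 0, 0, 0, 0, 0, 0, 0, 0, 0, 0, 0, 0, 0, 0, 0, 0, 0, 0, 0, 0, 0]' 0.1; python3 - <<'E'
from h import *
from workcell import bot
s=bot.sense();to(s,[.5075,.1083,.074])
R=Ro.from_rotvec(s['ee_rot']).as_matrix();p=s['ee_pos']
P=np.array([.6128,.0995,p[2]]);d=p-P;print(np.hypot(*d[:2]),np.arctan2(d[1],d[0]))
P=p-d*.105/np.hypot(*d[:2])
for a in np.arange(.1,1.21,.1):
    q=P+Ro.from_rotvec([0,0,a]).as_matrix()@(p-P);print(round(a,2),np.round(R.T@(q-p),4))
E
```

```text
clock: 11.78
ee_pos: [0.5083, 0.1092, 0.0757]
ee_rot: [0.63, -3.077, -0.0]
force: [0.1, 1.0, 0.5]
opening: 0.498
finger_force: 0.0
clock: 12.4
ee_pos: [0.5091, 0.1091, 0.0767]
ee_rot: [-0.63, 3.077, 0.0]
force: [-0.7, 1.4, 3.3]
opening: 0.209
finger_force: 30.0
t 12.4 pos [0.5091 0.1091 0.0767] x [-0.919 -0.393 -0.001] y [-0.393  0.919  0.   ] z [ 0.001  0.    -1.   ]
delta tool [ 0.0018 -0.0001  0.0027]
0.10415842587083878 3.049226930890468
0.1 [ 0.0045 -0.0095 -0.    ]
0.2 [ 0.0081 -0.0193 -0.    ]
0.3 [ 0.0107 -0.0295 -0.    ]
0.4 [ 0.0122 -0.0399 -0.    ]
0.5 [ 0.0127 -0.0504 -0.    ]
0.6 [ 0.0121 -0.0609 -0.    ]
0.7 [ 0.0105 -0.0712 -0.    ]
0.8 [ 0.0079 -0.0814 -0.    ]
0.9 [ 0.0043 -0.0912 -0.    ]
1.0 [-0.0003 -0.1007 -0.    ]
1.1 [-0.0059 -0.1096  0.    ]
1.2 [-0.0122 -0.1179  0.    ]
```

To row units: -0.0504 m / 0.4 = -0.126, -0.04 m / 0.4 = -0.1.

```bash
python3 nudge.py '[0.0113, -0.0238, 0, 0, 0, 0, 0.0203, -0.0483, 0, 0, 0, 0, 0.0268, -0.0738, 0, 0, 0, 0, 0.0305, -0.1, 0, 0, 0, 0, 0.0318, -0.126, 0, 0, 0, 0]'; python3 - <<'E'
from h import *
from workcell import bot
s=bot.sense();p=s['ee_pos'];R=Ro.from_rotvec(s['ee_rot']).as_matrix()
d=p[:2]-[.6128,.0995];print(p,np.hypot(*d),np.arctan2(d[1],d[0])%(2*np.pi)-3.049,s['force'],R.T@s['force'])
E
```

```text
clock: 13.02
ee_pos: [0.5179, 0.0571, 0.0767]
ee_rot: [-0.629, 3.076, 0.001]
force: [5.5, 6.9, 1.9]
opening: 0.206
finger_force: 30.0
[0.51794797 0.0571402  0.07671295] 0.10388099602273329 0.5126057374388457 [5.49460969 6.86797673 1.93972257] [-7.75485013  4.15841734 -1.92151717]
```

Tangential force about 4 N as expected, with a small inward radial strain. I'll shave the radius slightly and continue to about 0.9 rad.

To row units: -0.0408 m / 0.4 = -0.102, -0.031 m / 0.4 = -0.0775.

```bash
python3 nudge.py '[-0.004, -0.0263, 0, 0, 0, 0, -0.0085, -0.052, 0, 0, 0, 0, -0.015, -0.0775, 0, 0, 0, 0, -0.0243, -0.102, 0, 0, 0, 0, -0.0243, -0.102, 0, 0, 0, 0]'; cat > f.py <<'E'
from h import *
from workcell import bot
s=bot.sense();p=s['ee_pos']
d=p[:2]-[.6128,.0995];r=np.r_[d/np.hypot(*d),0];t=np.array([-r[1],r[0],0]);f=s['force']
R=Ro.from_rotvec(s['ee_rot']).as_matrix()
print(p,np.hypot(*d),'ang',np.arctan2(d[1],d[0])%(2*np.pi)-3.049,'frad',f@r,'ftan',f@t,'r,t tool',np.round(R.T@r,3),np.round(R.T@t,3),s['opening'])
E
python3 f.py
```

```text
clock: 13.65
ee_pos: [0.5423, 0.0236, 0.0766]
ee_rot: [-0.629, 3.078, 0.002]
force: [-2.4, 6.8, 7.5]
opening: 0.213
finger_force: 30.0
[0.54225032 0.02356363 0.07655651] 0.10365128877993367 ang 0.9147469117432183 frad -3.3975488705022943 ftan -6.367833903971324 r,t tool [ 0.913 -0.407 -0.001] [-0.407 -0.913 -0.001] 0.21345867549157604
```

To row units: -0.0069 m / 0.4 = -0.0173, -0.0047 m / 0.4 = -0.0118.

```bash
python3 nudge.py '[-0.0028, -0.006, 0, 0, 0, 0, -0.0058, -0.0118, 0, 0, 0, 0, -0.009, -0.0173, 0, 0, 0, 0, -0.009, -0.0173, 0, 0, 0, 0]'; python3 f.py;  python3 nudge.py '[-0.0025, -0.0045, 0, 0, 0, 0, -0.0025, -0.0045, 0, 0, 0, 0]'; python3 f.py
```

```text
clock: 14.15
ee_pos: [0.5478, 0.0189, 0.0766]
ee_rot: [0.63, -3.077, -0.002]
force: [-3.6, 5.7, 8.9]
opening: 0.209
finger_force: 30.0
[0.54775542 0.01888949 0.07657058] 0.10358016604292221 ang 0.98445514261295 frad -2.1113303832011696 ftan -6.389321453696332 r,t tool [ 0.883 -0.469 -0.   ] [-0.469 -0.883 -0.001] 0.20854636327955572
clock: 14.4
ee_pos: [0.5493, 0.0177, 0.0766]
ee_rot: [0.63, -3.077, -0.002]
force: [-2.3, 6.2, 9.1]
opening: 0.212
finger_force: 30.0
[0.54927102 0.01769174 0.07655842] 0.10357857629030395 ang 1.0031053497993567 frad -3.431200378842187 ftan -5.621593927892991 r,t tool [ 0.874 -0.485 -0.   ] [-0.485 -0.874 -0.001] 0.21184362490827563
```

To row units: -0.0013 m / 0.4 = -0.0033, -0.0008 m / 0.4 = -0.002.

```bash
python3 nudge.py '[-0.002, -0.0033, 0, 0, 0, 0, -0.002, -0.0033, 0, 0, 0, 0]'>/dev/null; python3 f.py;  python3 nudge.py '[-0.002, -0.0033, 0, 0, 0, 0, -0.002, -0.0033, 0, 0, 0, 0]'>/dev/null; python3 f.py
```

```text
[0.55026458 0.01692064 0.07651139] 0.10358585573691309 ang 1.0152470246654732 frad -3.136396976237682 ftan -7.511515274848914 r,t tool [ 0.868 -0.496 -0.   ] [-0.496 -0.868 -0.002] 0.2086090808140855
[0.55062695 0.01666109 0.07641982] 0.10357496284866234 ang 1.0195490615898142 frad -2.195800267266074 ftan -11.503820777502428 r,t tool [ 0.866 -0.499  0.   ] [-0.499 -0.866 -0.004] 0.2119460152037997
```

Motion has stalled and force is rising, which means the stop. One small extra push, then settle and verify.

To row units: -0.001 m / 0.4 = -0.0025, -0.0006 m / 0.4 = -0.0015.

```bash
python3 nudge.py '[-0.0015, -0.0025, 0, 0, 0, 0, -0.0015, -0.0025, 0, 0, 0, 0, -0.0015, -0.0025, 0, 0, 0, 0, -0.0015, -0.0025, 0, 0, 0, 0]'; python3 f.py; python3 - <<'E'
from h import *
from workcell import bot
a=bot.capture('top')['image'][150:270,215:365,::-1];b=bot.capture('wrist')['image'][100:300,200:500,::-1]
a=cv2.resize(a,None,fx=2.5,fy=2.5,interpolation=cv2.INTER_CUBIC);b=cv2.resize(b,(375,250))
cv2.imwrite('pics/fin.png',np.vstack([a,b]))
E
python3 f.py
```

```text
clock: 15.4
ee_pos: [0.5509, 0.0165, 0.0763]
ee_rot: [0.63, -3.073, -0.006]
force: [-11.7, 12.1, 15.2]
opening: 0.207
finger_force: 30.0
[0.5508682 0.0164755 0.0763224] 0.10357902941230623 ang 1.0224874878801065 frad -2.739762155356339 ftan -16.602931087312196 r,t tool [ 0.865 -0.502  0.001] [-0.502 -0.865 -0.006] 0.20664867104080148
[0.55088367 0.01649726 0.07632279] 0.10355233316836698 ang 1.0224815509936813 frad -1.281332391617629 ftan -16.107112957968962 r,t tool [ 0.865 -0.502  0.001] [-0.502 -0.865 -0.006] 0.21008815235710301
```

View pics/fin.png

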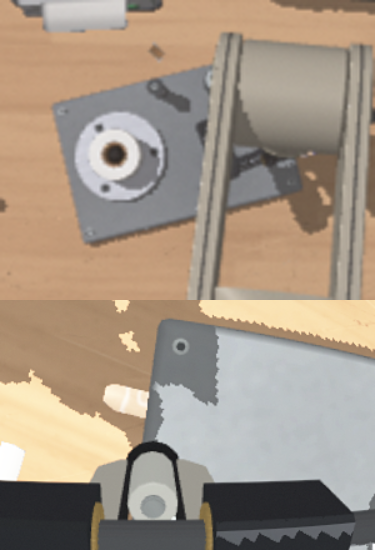

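The top view shows the small roll still seated on the spindle. The wrist view shows the guide roller clamped between the pads, with the arm held against its stop at about 10 N beyond the spring. Handing in.

```bash
python3 -c "
from workcell import bot
print(bot.sign_off())"
```

```text
the job is handed in; nothing more can be done
None
```

I seated the small label roll flat on the spindle and let go of it, then swung the tension arm to its stop, where the gripper still holds it by its guide roller; I signed the job off at about 15.5 s.

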